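# Clip the grate back into the drip tray

### The job

Put the steel grate back into the drip tray. Hook its plain end (the end farther from its upright grip) under the tray's fixed lip with the grip end held up, then swing the grip end down and press it until the spring catch snaps back over it, so that the grate lies flat and fully home, and let go. Leave the dosing cup, cocoa shaker and stamp where they stand.

Things in the scene. Friction and masses are not known exactly. Their poses are not given: they have to be found in the camera images.
- tray: Steel drip tray fixed to the counter, 198 x 126 mm. Origin: centre of its underside; +x points to the lip end, z up. Inside 190 x 118 mm (x -95..95, y -59..59); walls 4 mm thick, tops at z = 20 mm (sides), 19.5 (-x end), 28 (lip end). A catch housing, 20 mm high, sticks out 26 mm at the -x end. The grate is too long to be laid in flat past the lip.
- tray_ledge (a point): Middle of the ledge below the lip (tray frame x = 81, y = 0, z = 14 mm). Ledges along all four walls, tops at z = 14 mm, carry the grate: 6 mm wide along the sides, 10 mm at the -x end, 27 mm at the lip end (x 68 to 95).
- tray_lip (a point): Middle of the lip's free lower edge (tray frame x = 81, y = 0, z = 25 mm). The lip is fixed, 3 mm thick, over the full width; it overhangs from x = 81 to the end wall at x = 95, its underside 11 mm above the ledge.
- catch (a joint): Spring catch at the tray's -x end, dark steel, 36 mm wide; slides along the tray's -x: 0 = out (closed, latching), 0.010 m = fully pushed back. Spring 1.6 N at 0 plus 0.4 N per mm. The grate's end coming down pushes it back by itself (some 5 to 20 N pressed down on the grip), then it springs out over the grate.
- catch_nose (a point): Tip of the catch's nose, moving with it (tray frame x = -88, y = 0, z = 22.5 mm when closed). The nose has a flat underside at z = 21 mm and an inner face sloped 30 degrees from the vertical, from z = 24 mm up and outward to z = 36 mm at x = -95 mm.
- grate: Loose steel grate of bars, 187 x 110 x 5 mm, about 0.3 kg, lying flat on the counter, grip up. Origin: centre of its underside; +x points to the plain (hook) end, z up. An upright dark plate grip, 44 mm long (along x), 12 mm thick (y), centred at x = -45 mm, stands from z = 5 to z = 45 mm. In place its underside is at tray z = 14 mm, its x axis along the tray's.
- grate_hook_edge (a point): Middle of the lower edge of the plain end (grate frame x = 93.5, y = 0, z = 0 mm).
- grate_free_edge (a point): Middle of the lower edge of the grip end (grate frame x = -93.5, y = 0, z = 0 mm).
- grate_grip (a point): Point inside the upright grip, 15 mm below its top (grate frame x = -45, y = 0, z = 30 mm).
- dosing_cup: Steel dosing cup, 60 mm across, 52 mm high, origin at the centre of its underside; a bystander.
- cocoa_shaker: White shaker with a brown band, 72 mm across, 110 mm high, origin at the centre of its underside; a bystander.
- stamp: Wooden hand stamp, 26 x 36 x 54 mm, origin at the centre of its underside; a bystander.

How it is judged:
On the way:
1. the plain end is under the lip (at least 3 mm past its edge) while the grate is still tilted by more than 0.1 rad (x of grate_hook_edge in the frame of tray above 0.084 m and z of grate_hook_edge in the frame of tray below 0.022 m and angle between grate's own z axis and vertical above 0.1 rad), for 0.1 s.
At the end, for the whole second after the job is handed in: The grate lies flat on the tray's ledges (tilt under 0.03 rad, both end edges within 2.5 mm of the ledge height), its plain end at least 7 mm under the lip, its grip end under the catch, which has sprung out to within 2 mm of closed; the grate is at rest and released (x of grate_hook_edge in the frame of tray above 0.088 m and z of each of grate_hook_edge, grate_free_edge in the frame of tray below 0.0165 m and x of grate_free_edge in the frame of tray below -0.088 m and z of grate_free_edge in the frame of tray above 0.011 m and angle between grate's own z axis and vertical below 0.03 rad and value of joint catch below 0.002 m and linear speed of grate below 0.02 m/s); the robot touches nothing.
It fails at once if a bystander is moved more than 30 mm or tipped over (distance of any of dosing_cup, cocoa_shaker, stamp from where it was at the start of the episode above 0.03 m or angle between any of dosing_cup, cocoa_shaker, stamp's own z axis and vertical above 0.5 rad).
It also fails if it takes over 51 s, if anything falls off the work surface, if the arm or the gripper's body presses on something with over 40 N, if the wrist force passes 120 N, or if a joint passes its speed limit or range.

### The arm

A 6-joint arm with a two-finger parallel gripper is mounted at the origin on a cart in front of the work surface, level with it; the furniture and walls round the work are solid. World frame = base frame: x ahead of the robot, y to its left, z up, the work surface at z = 0. Lengths are in m, angles in rad, forces in N, time in s.
With the tool pointing down it reaches from about 0.4 to 0.825 m from the base axis. Payload 7 kg.
Tool frame: the origin (TCP) lies between the finger pads; the fingertips stand 8 mm ahead of it and the grasp point (between the pads) lies 11 mm behind it (arm.finger_overhang is the distance from the TCP to the fingertips, in m); z points along the fingers, y is the line along which they close (so a half turn about z gives the same grasp; the last joint's range is limited). The gripper opens to 88 mm and grips with 3 to 60 N. Pads are 19 mm wide; open, the fingers measure 130 mm over their backs; the gripper's body (78 mm by 193 mm) begins 47 mm behind the grasp point.
Start: joints at [-0.983, 0.359, 0.012, 0, -1.224, -0.288], TCP at [0.199, -0.645, 0.235] pointing down, gripper open.
Joint ranges: [-3.07, 3.07], [-1.43, 2.12], [-1.02, 1.25], [-3.03, 1.67], [-3.05, -0], [-3.03, 3.03]. Speed limits (rad/s): [2.39, 2.39, 3.01, 3.14, 3.14, 3.14].

### API

Orientations are given as [roll, pitch, yaw] about the fixed x, y, z axes, in that order (R = Rz(yaw) Ry(pitch) Rx(roll)).
In Python, from station import arm gives the robot as it stands.
- The arm moves only by the tool move_arm, never from a script. Its argument "rows" is text: rows parted by semicolons, each of 7 numbers parted by spaces: the turn, a rotation vector about the tool's x, y, z in degrees, then the shift along the tool's x, y, z in m, then the finger opening in m, from 0 to 0.0876. A call has 1 to 8 rows; each row shifts and turns the commanded pose from where the row before left it, along the tool's axes as they then stand; what a row does not reach is not made up. A row lasts 1/8 s, in which the tool goes at most 62.5 mm and 10.7 degrees, less where a joint would pass 70% of its speed; a pose out of reach is approached as far as the arm can. A call is refused whole if a number of a shift passes 0.0625 or a number of a turn 10.7, either way. A call with a gripper value outside its range is refused whole. The fingers move at their own pace and stop on an object; "squeeze" is the grip in N (left out, the last holds). Time passes only in rows, so rows that do not move let the fingers close. It gives the time, the measured TCP pose, the force, the opening and the grip force at its end, in the units of the state.
- arm.get_state(): the state, without advancing time (a new reading comes with each control period).
- arm.grab_frame(name): name is "side" or "top"; returns (picture, depth): 400x640x3 uint8, blue, green, red; 400x640 float32, m along the optical axis (not along the pixel's ray), 0 where there is no reading.
- arm.camera_model(name): a dict with "mtx" (3x3 intrinsics, pixels), "camera_from_world" (4x4, takes a point from world to camera coordinates). Camera axes: x right, y down, z forward; pixel columns grow to the right and rows downward; lengths in m; the calibration is good to about 2 mm. A picture is of the moment at which its call begins. camera_model takes no time and is no camera call.
- arm.job_done(): hands the job in; it is judged then, once.
The state is a dict: "t": time; "q": joint angles; "qd": joint speeds; "joint_efforts": joint torques, N m; "eef_pos": TCP position; "ee_rot": TCP orientation; "force": force on the tool from outside, world axes, zero at the start; "moment": the same for the moment, N m; "width": finger opening in m; "gripper_force": force on a finger pad.
Only numpy, scipy, OpenCV 4.12 (cv2) and the standard library are available. Lean on these libraries where they do the work, as an engineer would, in place of code of your own. Each camera call takes 0.05 s, during which the arm holds its last target. There are 200 camera calls.

## Working session

There is one attempt and no reset: what is moved stays moved. The work goes in short steps, Python scripts to look and compute and a tool call to move; the robot and the scene stay as the last step left them, time stands still between calls to the robot, and variables do not carry over. Pictures are saved under pics/ and viewed, at most 10 in all, crops included, and the job is handed in when it is done.

Besides the shell and the picture viewer there is one more tool, called after "Emit:" as name(argument=value, ...) on one line, values as JSON. move_arm: Moves the arm, as the interface text tells. Its arguments: {"type":"object","properties":{"rows":{"type":"string"},"squeeze":{"type":"number"}},"required":["rows"]}

```bash
mkdir -p pics; ls
python3 - <<'E'
from station import arm
import cv2,numpy as np
for n in("side","top"):
    p,d=arm.grab_frame(n);cv2.imwrite(f"pics/{n}0.png",p);np.save(f"pics/{n}0.npy",d)
    m=arm.camera_model(n);print(n,m["mtx"],np.round(m["camera_from_world"],4).tolist())
s=arm.get_state();print(s["t"],s["eef_pos"],s["ee_rot"],s["width"])
E
```

```text
pics
side [[432.96089673   0.         316.85498313]
 [  0.         432.96089673 201.85343105]
 [  0.           0.           1.        ]] [[-0.937, -0.3492, 0.0062, 0.5718], [-0.1746, 0.453, -0.8742, 0.1785], [0.3025, -0.8203, -0.4855, 1.0959], [0.0, 0.0, 0.0, 1.0]]
top [[520.06951017   0.         318.68027619]
 [  0.         520.06951017 205.53137638]
 [  0.           0.           1.        ]] [[0.0133, -0.9997, 0.0222, -0.0302], [-0.987, -0.0167, -0.1598, 0.5974], [0.1601, -0.0198, -0.9869, 1.3986], [0.0, 0.0, 0.0, 1.0]]
0.1 [ 0.19917605 -0.64449108  0.23371848] [ 3.14010728e+00 -1.39861860e-04 -2.84190991e+00] 0.08755142797764262
```

View pics/side0.png

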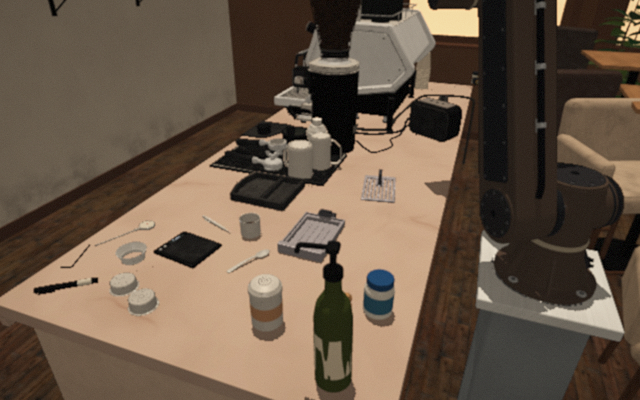

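View pics/top0.png

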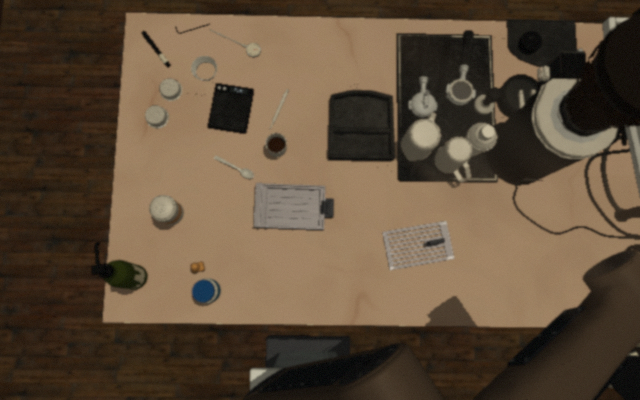

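The top view shows the tray at about (290,207) with its dark catch at (327,208), so the lip end is at the left (255). The grate is at (418,246) with its grip at (433,242) and its plain end at the left (388). The side view shows the tray at (312,235) and the grate at (379,188).

```bash
cat > h.py <<'E'
from station import arm
import cv2,numpy as np
M={n:arm.camera_model(n) for n in("side","top")}
def ray(n,u,v):
    T=M[n]["camera_from_world"];R=T[:3,:3];c=-R.T@T[:3,3]
    return c,R.T@np.linalg.inv(M[n]["mtx"])@[u,v,1]
def onz(n,u,v,z):
    c,d=ray(n,u,v);return c+d*(z-c[2])/d[2]
def tri(a,b):
    (c1,d1),(c2,d2)=ray("top",*a),ray("side",*b)
    s=np.linalg.lstsq(np.c_[d1,-d2],c2-c1,rcond=None)[0]
    p,q=c1+s[0]*d1,c2+s[1]*d2;return (p+q)/2,np.linalg.norm(p-q)
def px(n,P):
    T=M[n]["camera_from_world"];k=M[n]["mtx"]@(T[:3,:3]@P+T[:3,3]);return k[:2]/k[2]
def blob(p,box,mask):
    x0,y0,x1,y1=box;m=np.zeros(mask.shape,np.uint8);m[y0:y1,x0:x1]=mask[y0:y1,x0:x1]
    c,_=cv2.findContours(m,cv2.RETR_EXTERNAL,cv2.CHAIN_APPROX_NONE)
    return max(c,key=cv2.contourArea)
E
python3 - <<'E'
from h import *
p=cv2.imread("pics/top0.png");s=cv2.imread("pics/side0.png")
out=[]
for n,im,bs in(("top",p,{"tray":(240,170,345,245),"grate":(370,210,470,280)}),("side",s,{"tray":(272,205,350,270),"grate":(350,160,410,210)})):
    hsv=cv2.cvtColor(im,cv2.COLOR_BGR2HSV)
    mask=((hsv[...,1]<60)|(hsv[...,2]<70)).astype(np.uint8)*255
    mask=cv2.morphologyEx(mask,cv2.MORPH_CLOSE,np.ones((3,3)))
    for k,b in bs.items():
        c=blob(im,b,mask);r=cv2.minAreaRect(c);bp=cv2.boxPoints(r)
        print(n,k,cv2.contourArea(c),np.round(bp,1).tolist())
        if n=="top":
            w=np.array([onz(n,u,v,.02 if k=="tray" else .005)[:2] for u,v in bp]);print(np.round(w,4).tolist(),w.mean(0))
    d=hsv[...,2]<75
    for k,b in {"top":{"catch":(316,190,345,225),"grip":(415,230,450,255)},"side":{"catch":(312,200,345,225),"grip":(370,163,392,192)}}[n].items():
        c=blob(im,b,d.astype(np.uint8)*255);print(n,k,cv2.contourArea(c),np.round(cv2.boxPoints(cv2.minAreaRect(c)),1).tolist())
    for k,b in bs.items():
        cr=cv2.resize(im[b[1]:b[3],b[0]:b[2]],(400,300) if n=="top" else (400,300),interpolation=cv2.INTER_CUBIC);out.append(cr)
cv2.imwrite("pics/c1.png",np.vstack([np.hstack(out[:2]),np.hstack(out[2:])]))
E
```

```text
top tray 3124.5 [[253.1999969482422, 227.0], [255.0, 182.8000030517578], [333.20001220703125, 186.0], [331.3999938964844, 230.1999969482422]]
[[0.5383, 0.1616], [0.6651, 0.1606], [0.6596, -0.0626], [0.5325, -0.0586]] [0.59888274 0.05025392]
top grate 2392.5 [[382.20001220703125, 231.5], [447.0, 220.3000030517578], [453.6000061035156, 258.3999938964844], [388.79998779296875, 269.6000061035156]]
[[0.5329, -0.2043], [0.568, -0.391], [0.4595, -0.4068], [0.4254, -0.2222]] [ 0.49642783 -0.30606034]
top catch 175.0 [[320.0, 199.0], [332.0, 199.0], [332.0, 217.0], [320.0, 217.0]]
top grip 57.0 [[423.6000061035156, 242.10000610351562], [442.79998779296875, 238.1999969482422], [443.70001220703125, 242.5], [424.5, 246.3000030517578]]
side tray 2295.5 [[276.8999938964844, 267.0], [279.3999938964844, 208.10000610351562], [344.5, 210.89999389648438], [342.0, 269.79998779296875]]
side grate 758.5 [[360.79998779296875, 199.10000610351562], [363.8999938964844, 168.3000030517578], [396.8999938964844, 171.60000610351562], [393.8999938964844, 202.39999389648438]]
side catch 79.0 [[318.20001220703125, 215.8000030517578], [319.6000061035156, 209.10000610351562], [335.5, 212.3000030517578], [334.20001220703125, 219.0]]
side grip 13.5 [[377.70001220703125, 183.8000030517578], [379.70001220703125, 170.0], [382.70001220703125, 170.39999389648438], [380.70001220703125, 184.1999969482422]]
```

View pics/c1.png

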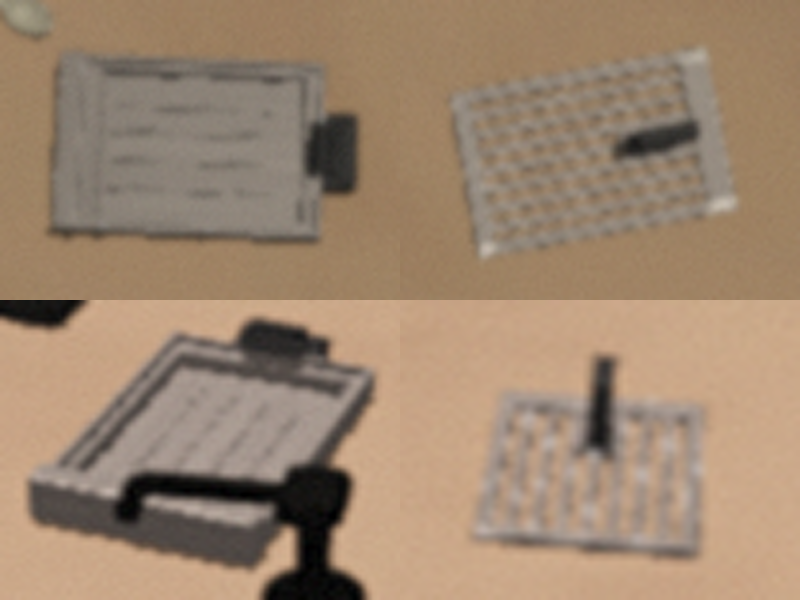

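Crops, clockwise from top left:
- Tray from above: clean corners, with the lip band at the left.
- Grate from above: the wide bar at the right is the grip end.
- Grate from the side: the grip is upright.
- Tray from the side: partly hidden by the bottle's pump.

Next I'll triangulate heights and fit the frames.

```bash
cat >> h.py <<'E'
from scipy.spatial.transform import Rotation as Ro
def rows(goalp,goalR,s=None):
    """print how far: tool-axis shift, rotvec deg"""
    s=s or arm.get_state();R0=Ro.from_euler("xyz",s["ee_rot"])
    print("t",s["t"],"shift mm",np.round(R0.inv().apply(goalp-s["eef_pos"])*1e3,1),"turn deg",np.round((R0.inv()*goalR).as_rotvec(degrees=True),2))
E
python3 - <<'E'
from h import *
p=cv2.imread("pics/top0.png")
hsv=cv2.cvtColor(p,cv2.COLOR_BGR2HSV)
mask=(((hsv[...,1]<60)|(hsv[...,2]<70))*255).astype(np.uint8)
def edge(pts): # ->line by fitLine
    v=cv2.fitLine(pts.astype(np.float32),cv2.DIST_HUBER,0,.01,.01).ravel();return v[2:],v[:2]
def X(a,b):
    s=np.linalg.solve(np.c_[a[1],-b[1]],b[0]-a[0]);return a[0]+s[0]*a[1]
def corners(box,ref):
    c=blob(p,box,mask)[:,0].astype(float);L=[]
    for i in range(4):
        a,b=np.array(ref[i]),np.array(ref[(i+1)%4]);u=(b-a)/np.linalg.norm(b-a);n=np.array([-u[1],u[0]])
        t=(c-a)@u/np.linalg.norm(b-a);k=(abs((c-a)@n)<2.5)&(t>.08)&(t<.92);L.append(edge(c[k]))
    return [X(L[i-1],L[i]) for i in range(4)]
tr=corners((240,170,345,245),[(256.3,183),(325.3,186.3),(323.5,229.5),(253.1,228.5)])
z=[.028,.02,.02,.028]
W=np.array([onz("top",*q,h) for q,h in zip(tr,z)])
print("tray",np.round(tr,1).tolist(),np.round(W,4).tolist())
print("sides",[np.linalg.norm((W[i]-W[i-1])[:2]) for i in range(4)],"c",W.mean(0))
lip=(W[0]+W[3])/2;cat=(W[1]+W[2])/2;d=lip-cat;print("yaw axis",np.degrees(np.arctan2(d[1],d[0])),"yaw ends",[np.degrees(np.arctan2(*(W[a]-W[b])[[1,0]])) for a,b in((0,1),(3,2))])
g=corners((370,210,470,280),[(382.2,231.5),(447,220.3),(453.6,258.4),(388.8,269.6)])
G=np.array([onz("top",*q,.004) for q in g]);print("grate",np.round(G,4).tolist(),[np.linalg.norm((G[i]-G[i-1])[:2]) for i in range(4)],G.mean(0))
d=(G[0]+G[3]-G[1]-G[2]);print("yaw",np.degrees(np.arctan2(d[1],d[0])))
# heights from two views: side crop pixels
sx=lambda u,v,b,w=400,h=300:(b[0]+u*(b[2]-b[0])/w,b[1]+v*(b[3]-b[1])/h)
tb=(272,205,350,270);gb=(350,160,410,210)
print("grip top",tri((433.6,242.2),sx(204,57,gb)))
print("grate corners",tri(g[1],sx(100,95,gb)),tri(g[2],sx(303,105,gb)),tri(g[0],sx(75,238,gb)))
print("tray: catch-end +x corner",tri(tr[1],sx(178,35,tb)),"catch -x",tri(tr[2],sx(372,75,tb)),"lip",tri(tr[0],sx(32,182,tb)))
# depth check
for n in("top","side"):
  for nm,P in(("grip",[.5046,-.35,.045]),):
    u,v=px(n,np.array(P));print(n,nm,u,v)
E
```

```text
tray [[255.60000610351562, 183.5], [324.29998779296875, 186.3000030517578], [322.8999938964844, 229.3000030517578], [253.6999969482422, 226.5]] [[0.6612, 0.1581, 0.028], [0.6584, -0.0369, 0.02], [0.5349, -0.0346, 0.02], [0.5385, 0.1594, 0.028]]
sides [np.float64(0.1227329128513186), np.float64(0.19504235141504), np.float64(0.12356611335182248), np.float64(0.19398557375680192)] c [0.59826064 0.06148678 0.024     ]
yaw axis 89.04197805578487 yaw ends [np.float64(89.16465407805899), np.float64(88.91863372876645)]
grate [[0.5315, -0.2055, 0.004], [0.5653, -0.386, 0.004], [0.4615, -0.4063, 0.004], [0.4274, -0.2256, 0.004]] [np.float64(0.10601131696455102), np.float64(0.18359847007761337), np.float64(0.10578605110590826), np.float64(0.18386794901184944)] [ 0.49645576 -0.30582844  0.004     ]
yaw 100.63829474997026
grip top (array([ 0.50051586, -0.33811691,  0.05680572]), np.float64(0.0016381531938393582))
grate corners (array([ 0.56617594, -0.38717027, -0.00064398]), np.float64(0.0004491305210423841)) (array([ 0.45997442, -0.4069116 ,  0.00249645]), np.float64(0.0032854689835190186)) (array([ 0.53156363, -0.20625437, -0.00057483]), np.float64(0.0009995486116473713))
tray: catch-end +x corner (array([ 0.65820786, -0.0373023 ,  0.016228  ]), np.float64(0.0019422656922975263)) catch -x (array([ 0.5357655 , -0.0347307 ,  0.01352442]), np.float64(0.0003094755496031246)) lip (array([0.66164227, 0.15835289, 0.02429385]), np.float64(0.0007437746395129967))
top grip 436.75750199899517 240.8869240039502
side grip 380.2019511356148 171.0960124870226
```

Run:
```python
from h import *
rows(np.array([.5047,-.350,.12]),Ro.from_euler("xyz",[180,0,-79.4],degrees=True))
```

```text
t 0.1 shift mm [-378.9  191.   113.9] turn deg [ 8.000e-02  6.000e-02 -8.343e+01]
```

Emit:
move_arm(rows="0 0 0 -0.0474 0.0239 0 0.07;0 0 0 -0.0474 0.0239 0 0.07;0 0 0 -0.0474 0.0239 0 0.07;0 0 0 -0.0474 0.0239 0 0.07;0 0 0 -0.0474 0.0239 0 0.07;0 0 0 -0.0474 0.0239 0 0.07;0 0 0 -0.0474 0.0239 0 0.07;0 0 0 -0.0474 0.0239 0 0.07")

```text
t: 1.1
eef_pos: [0.5061, -0.3487, 0.2343]
ee_rot: [3.141, -0.0, -2.842]
force: [0.7, -0.5, -0.4]
width: 0.0701
gripper_force: 0.0
```

Emit:
move_arm(rows="0 0 -10.4 0 0 0.014 0.07;0 0 -10.4 0 0 0.014 0.07;0 0 -10.4 0 0 0.014 0.07;0 0 -10.4 0 0 0.014 0.07;0 0 -10.4 0 0 0.014 0.07;0 0 -10.4 0 0 0.014 0.07;0 0 -10.4 0 0 0.014 0.07;0 0 -10.4 0 0 0.014 0.07")

```text
t: 2.1
eef_pos: [0.5049, -0.3501, 0.1217]
ee_rot: [3.141, 0.0, -1.384]
force: [-0.2, -1.1, -1.0]
width: 0.07
gripper_force: 0.0
```

Run:
```python
from h import *
p,d=arm.grab_frame("side");cv2.imwrite("pics/s1.png",cv2.resize(p[130:230,320:440],(720,600),interpolation=3))
rows(np.array([.5047,-.350,.021]),Ro.from_euler("xyz",[180,0,-79.4],degrees=True))
```

```text
t 2.15 shift mm [ 0.8 -1.  98.7] turn deg [0.15 0.13 0.6 ]
```

View pics/s1.png

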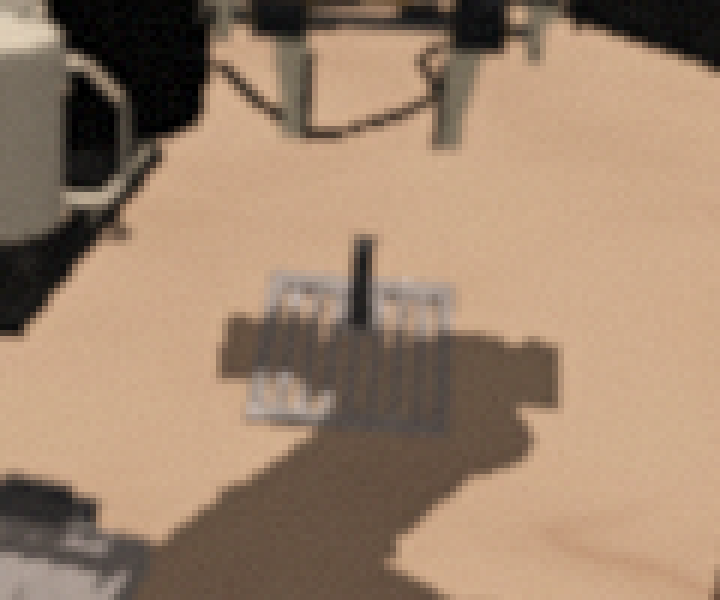

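The crop shows the grip at about (363,280), midway between the open fingertips at (293,135) and (448,145). I'll descend, close and squeeze.

Emit:
move_arm(rows="0 0 0 0.0005 -0.0005 0.03 0.07;0 0 0 0 0 0.03 0.07;0 0 0 0 0 0.025 0.07;0 0 0 0 0 0.013 0.07;0 0 0 0 0 0 0.0;0 0 0 0 0 0 0;0 0 0 0 0 0 0;0 0 0 0 0 0 0", squeeze=50)

```text
t: 3.15
eef_pos: [0.5061, -0.3507, 0.0253]
ee_rot: [-3.141, -0.001, -1.39]
force: [-0.6, -0.2, 0.1]
width: 0.0353
gripper_force: 0.0
```

Emit:
move_arm(rows="0 0 0 0 0 0 0;0 0 0 0 0 0 0;0 0 0 0 0 -0.02 0;0 0 0 0 0 -0.03 0;0 0 0 0 0 -0.03 0;0 0 0 0 0 -0.03 0", squeeze=50)

```text
t: 3.9
eef_pos: [0.5052, -0.3503, 0.1349]
ee_rot: [3.141, 0.001, -1.39]
force: [1.3, 0.4, -3.0]
width: 0.0118
gripper_force: 50.0
```

```bash
cat >> h.py <<'E'
TR=np.array([.5983,.0615,0.]);TY=89.04
TRR=Ro.from_euler("z",TY,degrees=True)
g0=Ro.from_euler("z",100.36,degrees=True)
OFF=g0.inv().apply(np.array([.5055,-.3505,.0235])-[.4965,-.306,0])  # TCP in grate frame
def goal(xh,zh,th,yh=0.):
    Rg=TRR*Ro.from_euler("y",th)          # grate rotation
    hk=TR+TRR.apply([xh/1e3,yh/1e3,zh/1e3])
    o=hk-Rg.apply([.0935,0,0])
    return o+Rg.apply(OFF),Rg*Ro.from_euler("xyz",[180,0,180],degrees=True)
def hook():
    s=arm.get_state();Rt=Ro.from_euler("xyz",s["ee_rot"]);Rg=Rt*Ro.from_euler("xyz",[180,0,180],degrees=True).inv()
    o=s["eef_pos"]-Rg.apply(OFF)
    f=lambda P:np.round(TRR.inv().apply(o+Rg.apply(P)-TR)*1e3,1)
    print("t",s["t"],"hook",f([.0935,0,0]),"free",f([-.0935,0,0]),"rot",np.round((TRR.inv()*Rg).as_euler("xyz"),3),"F tray",np.round(TRR.inv().apply(s["force"]),1),s["width"])
    return Rg,o
E
python3 - <<'E'
from h import *
print(OFF);hook();rows(*goal(60,60,.25))
E
```

```text
[-0.04539302 -0.00085073  0.0235    ]
t 3.9 hook [-277.3  114.3  111.5] free [-460.7   77.6  111.4] rot [ 0.001 -0.001  0.198] F tray [ 0.4 -1.3 -3. ] 0.011796777294561984
t 3.9 shift mm [-320.8 -153.    17.9] turn deg [-1.36 14.32 11.27]
```

Emit:
move_arm(rows="0 0 0 -0.045 -0.0215 0 0;0 0 0 -0.045 -0.0215 0 0;0 0 0 -0.045 -0.0215 0 0;0 0 0 -0.045 -0.0215 0 0;0 0 0 -0.045 -0.0215 0 0;0 0 0 -0.045 -0.0215 0 0;0 0 0 -0.045 -0.0215 0 0")

```text
t: 4.78
eef_pos: [0.5967, -0.012, 0.1341]
ee_rot: [3.141, 0.0, -1.39]
force: [0.6, -0.6, -2.1]
width: 0.0115
gripper_force: 50.0
```

Emit:
move_arm(rows="-0.34 3.6 2.8 0 0 0 0;-0.34 3.6 2.8 0 0 0 0;-0.34 3.6 2.8 0 0 0 0;-0.34 3.6 2.8 0 0 0 0;0 0 0 0 0 0 0")

```text
t: 5.4
eef_pos: [0.5963, -0.013, 0.1335]
ee_rot: [3.141, -0.253, -1.584]
force: [-0.7, -0.4, -3.5]
width: 0.0114
gripper_force: 50.0
```

```bash
sed -i 's/^def goal/OFF[1]=0\ndef goal/' h.py
python3 - <<'E'
from h import *
Rg,o=hook();rows(*goal(70,45,.25))
b={"side":(250,120,400,270),"top":(230,130,380,280)};out=[]
for n in("side","top"):
    p,d=arm.grab_frame(n)
    P=[px(n,o+Rg.apply(np.array(c)/1e3)) for c in((93.5,55,5),(93.5,-55,5),(-93.5,-55,5),(-93.5,55,5))]
    print(n,np.round(P,1).tolist());x0,y0,x1,y1=b[n]
    im=cv2.resize(p[y0:y1,x0:x1],(400,400),interpolation=3)
    for q in P: cv2.circle(im,tuple(int(round(v)) for v in ((np.array(q)+.5-[x0,y0])*400/150)),3,(0,0,255),1)
    out.append(im)
cv2.imwrite("pics/h1.png",np.hstack(out))
E
```

```text
t 5.4 hook [54.   1.2 76. ] free [-127.     0.6  122.8] rot [0.001 0.253 0.003] F tray [-0.4  0.7 -3.5] 0.011438894615530914
t 5.4 shift mm [-23.2  -0.8  26.4] turn deg [ 0.01 -0.15  0.19]
side [[325.5, 227.3], [286.9, 219.2], [312.0, 176.2], [347.4, 182.3]]
top [[267.3, 222.8], [269.0, 182.8], [336.1, 181.4], [335.2, 222.5]]
```

View pics/h1.png

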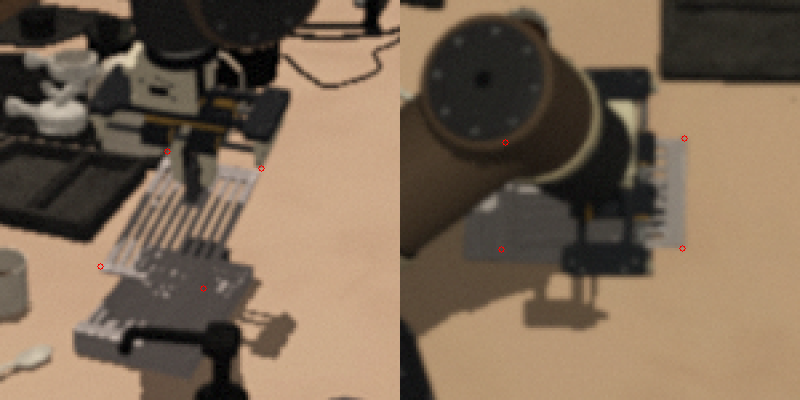

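The predicted corners match the picture. On the side view, the grate's left hook corner is seen at (102,268) against a predicted (100,266). On the top view, the free-end corners are at (685,138) and (682,248). I'll descend into the tray just inboard of the lip.

Emit:
move_arm(rows="0 0 0.1 -0.008 -0.0003 0.009 0;0 0 0.1 -0.008 -0.0003 0.009 0;0 0 0 -0.0075 -0.0002 0.0085 0;0 0 0 -0.0035 0 0.0085 0;0 0 0 -0.0035 0 0.0085 0;0 0 0 -0.002 0 0.005 0;0 0 0 0 0 0 0")

```text
t: 6.38
eef_pos: [0.598, 0.0056, 0.0791]
ee_rot: [-3.14, -0.252, -1.59]
force: [0.2, 0.1, -3.0]
width: 0.0118
gripper_force: 50.0
```

Run:
```python
from h import *
hook();rows(*goal(76,15,.25));rows(*goal(92,15.,.25))
```

```text
t 6.375 hook [72.7 -1.  21.6] free [-108.4   -0.6   68.3] rot [-0.001  0.252 -0.002] F tray [ 0.1 -0.2 -3. ] 0.011825846358261284
t 6.375 shift mm [-4.8  0.7  5.9] turn deg [-0.04 -0.14 -0.12]
t 6.375 shift mm [-20.3   0.7   1.9] turn deg [-0.04 -0.14 -0.12]
```

Emit:
move_arm(rows="0 0 0 -0.0015 0.0003 0.002 0;0 0 0 -0.001 0.0003 0.002 0;0 0 0 0 0 0 0")

```text
t: 6.75
eef_pos: [0.5981, 0.0072, 0.0756]
ee_rot: [-3.139, -0.252, -1.59]
force: [0.3, -0.2, 2.1]
width: 0.0116
gripper_force: 50.0
```

Run:
```python
from h import *
hook()
```

```text
t 6.75 hook [74.4 -1.1 18.2] free [-106.7   -0.7   64.8] rot [-0.003  0.252 -0.002] F tray [-0.2 -0.3  2.1] 0.011645513451733688
```

Run:
```python
from h import *
Rg,o=hook()
b={"side":(265,180,365,280),"top":(240,160,340,260)};out=[]
for n in("side","top"):
    p,d=arm.grab_frame(n)
    x0,y0,x1,y1=b[n]
    im=cv2.resize(p[y0:y1,x0:x1],(400,400),interpolation=3)
    f=lambda q:tuple(int(round(v)) for v in ((np.array(q)+.5-[x0,y0])*4))
    for c in((93.5,55,5),(93.5,-55,5),(-93.5,-55,5),(-93.5,55,5),(93.5,-55,0)): cv2.circle(im,f(px(n,o+Rg.apply(np.array(c)/1e3))),3,(0,0,255),1)
    for c in((81,59,28),(81,-59,28),(99,-63,28),(99,63,28),(-99,-63,20),(-99,63,20)): cv2.circle(im,f(px(n,TR+TRR.apply(np.array(c)/1e3))),3,(0,255,0),1)
    im=cv2.convertScaleAbs(im,alpha=1.5,beta=10)
    out.append(im)
cv2.imwrite("pics/h2.png",np.hstack(out))
```

```text
t 6.75 hook [74.4 -1.1 18.2] free [-106.7   -0.7   64.8] rot [-0.003  0.252 -0.002] F tray [-0.2 -0.3  2.1] 0.011645513451733688
```

View pics/h2.png

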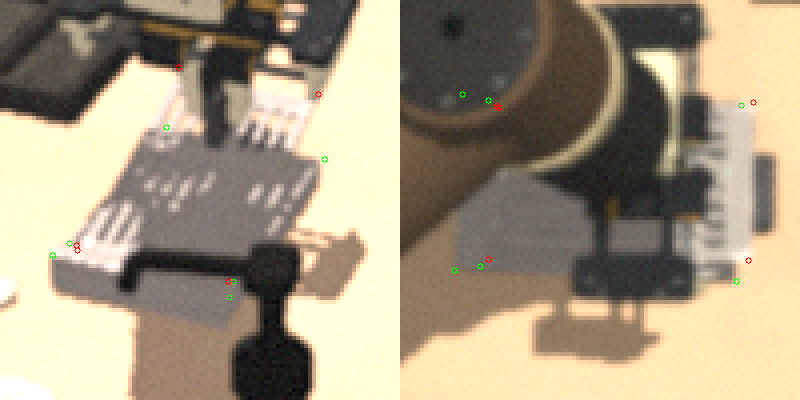

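The side crop shows the hook end inside the tray, just inboard of the lip (predicted corners near (77,248) and (230,282)). On the top crop, the free end at (750,100–262) lies where predicted. There is light contact, so I'll slide toward the lip and watch the force.

Emit:
move_arm(rows="0 0 0 -0.0024 0.0003 -0.0007 0;0 0 0 -0.0024 0.0003 -0.0006 0;0 0 0 -0.0024 0.0003 -0.0006 0;0 0 0 0 0 0 0")

```text
t: 7.35
eef_pos: [0.597, 0.0149, 0.0752]
ee_rot: [-3.139, -0.252, -1.59]
force: [0.4, -2.0, 4.0]
width: 0.0116
gripper_force: 50.0
```

Run:
```python
from h import *
hook()
```

```text
t 7.35 hook [82.   0.1 17.8] free [-99.1   0.5  64.4] rot [-0.002  0.252 -0.002] F tray [-2.  -0.5  4. ] 0.011640333184086795
```

Emit:
move_arm(rows="0 0 0 -0.0024 0.0001 -0.0006 0;0 0 0 -0.0024 0 -0.0006 0;0 0 0 0 0 0 0")

```text
t: 7.72
eef_pos: [0.5969, 0.0198, 0.075]
ee_rot: [-3.14, -0.252, -1.59]
force: [0.3, -3.1, 3.9]
width: 0.0117
gripper_force: 50.0
```

Run:
```python
from h import *
hook()
```

```text
t 7.725 hook [86.9  0.4 17.6] free [-94.2   0.7  64.2] rot [-0.002  0.252 -0.002] F tray [-3.1 -0.4  3.9] 0.011681125580622571
```

Emit:
move_arm(rows="0 0 0 -0.0019 0 -0.0005 0;0 0 0 -0.0019 0 -0.0005 0;0 0 0 0 0 0 0")

```text
t: 8.1
eef_pos: [0.597, 0.0237, 0.0749]
ee_rot: [-3.14, -0.252, -1.59]
force: [-1.1, -3.0, 4.2]
width: 0.0117
gripper_force: 50.0
```

Run:
```python
from h import *
hook()
```

```text
t 8.1 hook [90.8  0.4 17.6] free [-90.3   0.8  64.2] rot [-0.002  0.252 -0.002] F tray [-3.   1.   4.2] 0.011679181617622573
```

Emit:
move_arm(rows="0 0 0 -0.0015 0 -0.0004 0;0 0 0 -0.0015 0 -0.0004 0;0 0 0 0 0 0 0")

```text
t: 8.48
eef_pos: [0.5971, 0.0268, 0.075]
ee_rot: [-3.14, -0.252, -1.59]
force: [-0.6, -3.1, 4.3]
width: 0.0115
gripper_force: 50.0
```

Run:
```python
from h import *
hook()
```

```text
t 8.475 hook [93.9  0.3 17.6] free [-87.2   0.7  64.2] rot [-0.002  0.252 -0.002] F tray [-3.2  0.6  4.3] 0.011483158344072243
```

Emit:
move_arm(rows="0 0 0 -0.001 0 -0.0002 0;0 0 0 0 0 0 0")

```text
t: 8.72
eef_pos: [0.597, 0.0274, 0.075]
ee_rot: [-3.14, -0.252, -1.59]
force: [-0.3, -4.6, 5.0]
width: 0.0117
gripper_force: 50.0
```

Emit:
move_arm(rows="0 0 0 -0.001 0 -0.0002 0;0 0 0 0 0 0 0")

```text
t: 8.98
eef_pos: [0.5967, 0.0277, 0.0752]
ee_rot: [-3.141, -0.253, -1.59]
force: [0.2, -7.6, 5.9]
width: 0.0115
gripper_force: 50.0
```

Emit:
move_arm(rows="0 0 0 -0.001 0 -0.0002 0;0 0 0 0 0 0 0")

```text
t: 9.22
eef_pos: [0.5966, 0.0279, 0.0754]
ee_rot: [-3.141, -0.255, -1.59]
force: [0.6, -10.8, 8.1]
width: 0.0119
gripper_force: 50.0
```

Run:
```python
from h import *
hook()
```

```text
t 9.225 hook [94.9  0.8 17.6] free [-86.1   1.3  64.7] rot [-0.001  0.255 -0.003] F tray [-10.8  -0.8   8.1] 0.011867330477804654
```

The hook end is under the lip and touching the end wall, at an estimated 94.5 mm against an expected 93.7 mm. Next I'll compute the swing increments.

```bash
cat >> h.py <<'E'
def seq(gs):
    for (p0,R0),(p1,R1) in zip(gs,gs[1:]):
        print("turn",np.round((R0.inv()*R1).as_rotvec(degrees=True),2),"shift mm",np.round(R0.inv().apply(p1-p0)*1e3,2))
E
python3 - <<'E'
from h import *
OFF[2]+=.0035
seq([goal(94.3,14.2,t) for t in(.252,.21,.17,.13,.09,.05,.02,0)])
E
```

```text
turn [-0.   -2.41 -0.  ] shift mm [ 1.01 -0.    5.86]
turn [ 0.   -2.29 -0.  ] shift mm [ 0.97 -0.    5.58]
turn [-0.   -2.29 -0.  ] shift mm [0.97 0.   5.58]
turn [-0.   -2.29  0.  ] shift mm [0.97 0.   5.58]
turn [-0.   -2.29 -0.  ] shift mm [ 0.97 -0.    5.58]
turn [ 0.   -1.72 -0.  ] shift mm [ 0.75 -0.    4.18]
turn [-0.   -1.15 -0.  ] shift mm [0.51 0.   2.78]
```

Emit:
move_arm(rows="0 0 0 0.002 -0.0003 0.0005 0;0 -2.4 0 0.001 0 0.0058 0;0 -2.3 0 0.001 0 0.0056 0;0 -2.3 0 0.001 0 0.0056 0;0 0 0 0 0 0 0")

```text
t: 9.85
eef_pos: [0.5973, 0.021, 0.0586]
ee_rot: [-3.14, -0.129, -1.591]
force: [-2.1, -0.9, 2.6]
width: 0.012
gripper_force: 50.0
```

Run:
```python
from h import *
hook()
```

```text
t 9.85 hook [94.2 -0.2 17.4] free [-91.3   0.5  41.5] rot [-0.002  0.129 -0.003] F tray [-0.9  2.1  2.6] 0.012000387378835319
```

Emit:
move_arm(rows="0 -1.15 0 0.0005 0 0.0028 0;0 -1.15 0 0.0005 0 0.0028 0;0 -1.15 0 0.0005 0 0.0028 0;0 -1.15 0 0.0005 0 0.0028 0;0 0 0 0 0 0 0")

```text
t: 10.48
eef_pos: [0.5974, 0.0183, 0.0477]
ee_rot: [-3.139, -0.048, -1.59]
force: [-0.2, 1.2, 0.4]
width: 0.0114
gripper_force: 50.0
```

Run:
```python
from h import *
hook()
```

```text
t 10.475 hook [94.4 -0.3 17.5] free [-92.4   0.2  26.5] rot [-0.002  0.048 -0.003] F tray [1.2 0.2 0.4] 0.011441589055560869
```

Emit:
move_arm(rows="0 -0.9 0 0.0004 0 0.002 0;0 -0.9 0 0.0004 0 0.002 0;0 -0.95 0 0.0004 0 0.0025 0;0 0 0 0 0 0 0")

```text
t: 10.98
eef_pos: [0.5974, 0.017, 0.0428]
ee_rot: [-3.139, -0.0, -1.589]
force: [-4.8, 6.1, 14.7]
width: 0.0119
gripper_force: 50.0
```

Run:
```python
from h import *
hook()
```

```text
t 10.975 hook [94.4 -0.2 19.3] free [-92.6   0.1  19.3] rot [-0.003  0.    -0.002] F tray [ 6.   4.9 14.7] 0.011878033427570916
```

Emit:
move_arm(rows="0 0 0 0 0 0.0015 0;0 0 0 0 0 0 0")

```text
t: 11.22
eef_pos: [0.5975, 0.017, 0.0428]
ee_rot: [-3.138, -0.001, -1.588]
force: [-10.5, 5.4, 27.3]
width: 0.0117
gripper_force: 50.0
```

Emit:
move_arm(rows="0 0 0 0 0 0.0015 0;0 0 0 0 0 0 0")

```text
t: 11.48
eef_pos: [0.5975, 0.017, 0.0427]
ee_rot: [-3.138, -0.001, -1.588]
force: [-16.4, 6.3, 40.9]
width: 0.0117
gripper_force: 50.0
```

Run:
```python
from h import *
hook();print(arm.get_state()["moment"])
```

```text
t 11.475 hook [94.4 -0.  19.1] free [-92.6   0.   19.3] rot [-0.004  0.001 -0.   ] F tray [ 6.  16.5 40.9] 0.011695270784620865
[2.15787457 6.14394958 0.0177703 ]
```

Force rises without any motion, so I'll look.

```bash
cat > look.py <<'E'
from h import *
import sys
Rg,o=hook()
b={"side":(265,180,365,280),"top":(240,160,340,260)};out=[]
for n in("side","top"):
    p,d=arm.grab_frame(n); cv2.imwrite(f"pics/{sys.argv[1]}_{n}.png",p)
    x0,y0,x1,y1=b[n]
    im=cv2.convertScaleAbs(cv2.resize(p[y0:y1,x0:x1],(400,400),interpolation=3),alpha=1.5,beta=10)
    f=lambda q:tuple(int(round(v)) for v in ((np.array(q)+.5-[x0,y0])*4))
    for c in((93.5,55,5),(93.5,-55,5),(-93.5,-55,5),(-93.5,55,5)): cv2.circle(im,f(px(n,o+Rg.apply(np.array(c)/1e3))),3,(0,0,255),1)
    for c in((-95,-59,20),(-95,59,20),(-99,-63,20),(-99,63,20)): cv2.circle(im,f(px(n,TR+TRR.apply(np.array(c)/1e3))),3,(0,255,0),1)
    out.append(im)
cv2.imwrite(f"pics/{sys.argv[1]}.png",np.hstack(out))
E
python3 look.py h3
```

```text
t 11.475 hook [94.4 -0.  19.1] free [-92.6   0.   19.3] rot [-0.004  0.001 -0.   ] F tray [ 6.  16.5 40.9] 0.011695270784620865
```

View pics/h3.png

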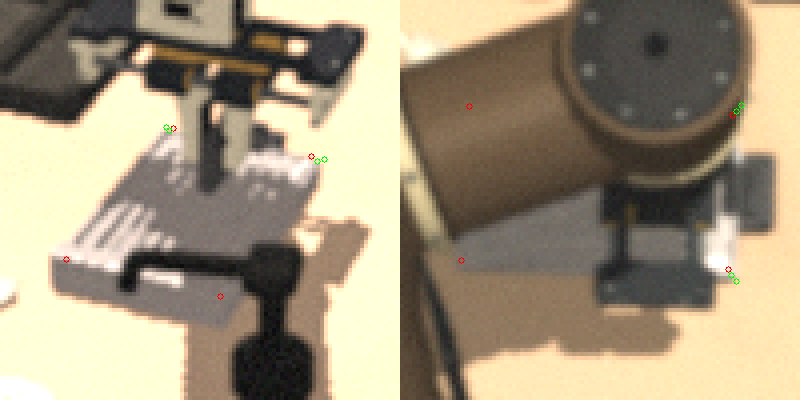

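The crops show the grate down in the tray all along its length, with the free-end bar at (720,245) in the top crop, but the last millimetres are unclear. I'll use the depth image to get the height of the grate's top against the tray rim.

```bash
cat > dep.py <<'E'
from h import *
for n in("top","side"):
    _,d=arm.grab_frame(n);T=M[n]["camera_from_world"];K=M[n]["mtx"]
    v,u=np.mgrid[:400,:640]+0.;c=np.stack([(u-K[0,2])/K[0,0]*d,(v-K[1,2])/K[1,1]*d,d],-1)
    w=((c-T[:3,3])@T[:3,:3]-TR)@TRR.as_matrix()*1e3   # tray frame mm
    ok=(d>0)
    def med(name,x0,x1,y0,y1,z0=-10,z1=45):
        k=ok&(w[...,0]>x0)&(w[...,0]<x1)&(w[...,1]>y0)&(w[...,1]<y1)&(w[...,2]>z0)&(w[...,2]<z1)
        print(n,name,k.sum(),np.round(np.percentile(w[k][:,2],[10,25,50,75,90]),1) if k.any() else "")
    med("counter+y",-80,80,80,110);med("counter-y",-80,80,-110,-80);med("lip",83,97,-55,55)
    med("free bar +y",-91,-82,12,52);med("free bar -y",-91,-82,-52,-12);med("bars near lip",40,78,-50,50);med("mid +y",-60,20,25,50);med("mid -y",-60,20,-50,-25);med("catch",-122,-97,-15,15)
    med("wall+y",-80,70,59.5,62.5);med("wall-y",-80,70,-62.5,-59.5)
E
python3 dep.py
```

```text
top counter+y 567 [-4.5 -2.6 -0.5  2.1  4. ]
top counter-y 0 
top lip 36 [24.7 26.1 27.9 29.2 30.5]
top free bar +y 46 [14.9 16.9 19.  20.1 22. ]
top free bar -y 1 [24.3 24.3 24.3 24.3 24.3]
top bars near lip 130 [ 2.3  5.2 16.  19.7 22.1]
top mid +y 190 [ 0.7  2.9 14.8 19.  20.9]
top mid -y 0 
top catch 97 [17.  19.7 24.1 30.5 34.3]
top wall+y 48 [-1.5  0.7  6.1 18.8 22.7]
top wall-y 0 
side counter+y 317 [-1.4 -0.7  0.1  0.9  2. ]
side counter-y 288 [-1.2 -0.3  0.7  1.5  2.3]
side lip 176 [ 3.6 12.  26.6 28.3 29.3]
side free bar +y 23 [16.5 18.4 19.9 21.  25.1]
side free bar -y 5 [ 4.2  7.8 18.  18.3 20.6]
side bars near lip 68 [16.6 17.8 19.1 19.8 20.9]
side mid +y 108 [ 3.6 16.1 18.1 19.3 20.4]
side mid -y 138 [ 3.3  4.8 17.7 18.9 20. ]
side catch 19 [19.5 23.  26.3 31.7 33.8]
side wall+y 34 [ 0.1  1.1  5.8 12.2 16.9]
side wall-y 29 [14.3 15.  16.3 18.5 20.4]
```

The depth puts the grate's top at about 19 mm everywhere, so its underside is at 14 mm and it is home. I'll relieve the press, then test the latch with a light pull before letting go.

Emit:
move_arm(rows="0 0 0 0 0 -0.0025 0;0 0 0 0 0 -0.0025 0;0 0 0 0 0 0 0")

```text
t: 12.05
eef_pos: [0.5967, 0.0162, 0.0428]
ee_rot: [-3.141, -0.002, -1.59]
force: [-0.6, 1.3, 1.4]
width: 0.0117
gripper_force: 50.0
```

Emit:
move_arm(rows="0 0 0 0 0 -0.001 0;0 0 0 0 0 -0.001 0;0 0 0 0 0 0 0")

```text
t: 12.42
eef_pos: [0.5969, 0.0164, 0.045]
ee_rot: [-3.141, -0.002, -1.59]
force: [0.7, -0.7, -5.4]
width: 0.0118
gripper_force: 50.0
```

Emit:
move_arm(rows="0 0 0 0 0 -0.001 0;0 0 0 0 0 0 0")

```text
t: 12.68
eef_pos: [0.5967, 0.0163, 0.0455]
ee_rot: [-3.141, -0.002, -1.59]
force: [3.7, -1.8, -15.7]
width: 0.0115
gripper_force: 50.0
```

It is latched: 16 N of resistance after 2.5 mm of play. I'll lower, open and withdraw.

Emit:
move_arm(rows="0 0 0 0 0 0.0015 0;0 0 0 0 0 0.0015 0;0 0 0 0 0 0 0;0 0 0 0 0 0 0.05;0 0 0 0 0 0 0.05;0 0 0 0 0 0 0.05;0 0 0 0 0 0 0.05")

```text
t: 13.55
eef_pos: [0.5973, 0.0166, 0.0437]
ee_rot: [-3.139, -0.002, -1.589]
force: [0.4, -0.1, -1.3]
width: 0.046
gripper_force: 0.0
```

Emit:
move_arm(rows="0 0 0 0 0 -0.01 0.05;0 0 0 0 0 -0.03 0.05;0 0 0 0 0 -0.04 0.05;0 0 0 0 0 -0.04 0.05;0 0 0 0.04 0 -0.02 0.05;0 0 0 0.04 0 0 0.05;0 0 0 0.04 0 0 0.05;0 0 0 0 0 0 0.05")

```text
t: 14.55
eef_pos: [0.5944, -0.1055, 0.1845]
ee_rot: [-3.139, -0.002, -1.592]
force: [-0.1, -0.2, -0.6]
width: 0.0501
gripper_force: 0.0
```

```bash
python3 dep.py; python3 look.py h4
```

```text
top counter+y 177 [-4.7 -2.5 -0.2  2.2  4. ]
top counter-y 0 
top lip 0 
top free bar +y 45 [16.2 17.1 18.9 20.5 22.7]
top free bar -y 23 [15.6 16.4 18.3 22.6 24.9]
top bars near lip 0 
top mid +y 112 [ 1.1  3.7 14.5 18.9 21.4]
top mid -y 6 [13.9 16.1 18.6 20.7 23.3]
top catch 94 [17.3 20.1 25.2 31.3 35.5]
top wall+y 29 [-0.1  1.4 10.6 19.7 22.6]
top wall-y 0 
side counter+y 313 [-1.3 -0.6  0.4  1.5  2.2]
side counter-y 300 [-1.3 -0.3  0.7  1.5  2.4]
side lip 181 [ 4.  13.8 26.4 28.2 29.1]
side free bar +y 29 [ 3.3 17.4 18.7 19.4 21. ]
side free bar -y 10 [16.6 18.3 18.8 19.4 19.9]
side bars near lip 69 [16.1 17.7 18.9 19.7 20.3]
side mid +y 108 [ 3.2 16.3 18.3 19.8 20.6]
side mid -y 140 [ 2.8  4.6 17.5 19.2 20.2]
side catch 37 [21.4 25.4 32.2 33.5 34.3]
side wall+y 36 [-0.3  1.5  5.9 15.9 19.3]
side wall-y 24 [14.2 14.7 16.3 18.2 20.1]
t 14.65 hook [-26.3   0.4 160.5] free [-213.3    1.   160.8] rot [-0.002  0.001 -0.003] F tray [0.2 0.1 0.5] 0.05024532147113352
```

View pics/h4.png

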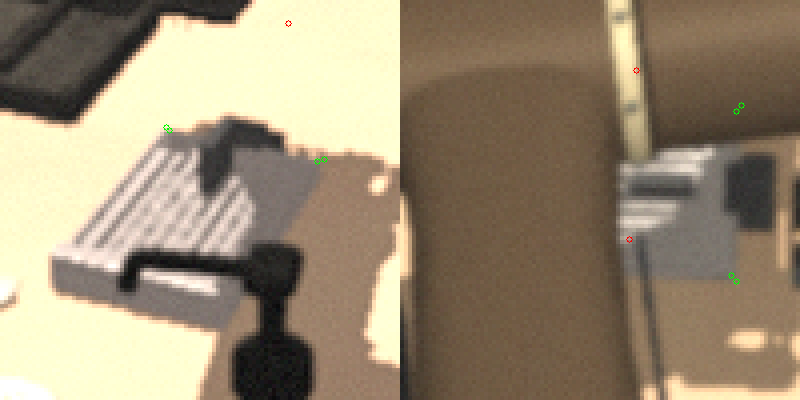

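The crops show the grate lying flat inside the tray with the catch over its end and the gripper clear. Depth gives a top of about 19 mm at both ends. I'll hand it in.

```bash
python3 -c "
from station import arm
print(arm.job_done())"
```

```text
the job is handed in; nothing more can be done
None
```

The grate is hooked under the lip, flat at ledge height and latched (a pull test met 16 N). It is released with the bystanders untouched, and the job was handed in at about 15 s with no verdict returned.

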